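# Scan the orange-banded filter carton

## Robot

A 7-joint arm with a two-finger parallel gripper is mounted at the origin on a cart in front of the work surface, level with it; the furniture and walls round the work are solid. World frame = base frame: x ahead of the robot, y to its left, z up, the work surface at z = 0. Lengths are in m, angles in degrees, forces in N, time in s.
With the tool pointing down it reaches from about 0.4 to 0.75 m from the base axis. Payload 19.5 kg.
Tool frame: the origin (TCP) lies between the finger pads; the fingertips stand 22 mm ahead of it and the grasp point (between the pads) lies 3 mm ahead of it; z points along the fingers, y is the line along which they close (so a half turn about z gives the same grasp; the last joint's range is limited). The gripper opens to 85 mm and grips with 20 to 120 N. Pads are 22 mm wide; open, the fingers measure 114 mm over their backs; the gripper's body (76 mm by 85 mm) begins 54 mm behind the grasp point. The pads swing forward as they close: fully open they stand 13 mm farther back than shut.
Start: joints at [63.558, 40.479, -1.581, 85.061, 1.261, 54.483, -4.326], TCP at [0.234, -0.525, 0.221] pointing down, gripper open.
Joint ranges: [-155.06, 155.06], [-18.47, 123.98], [-90, 86.84], [0, 140.48], [-83.41, 263.41], [0, 116], [-161.91, 161.91]. Speed limits (degrees/s): [108.29, 108.29, 147.25, 147.25, 172.46, 172.46, 172.46].

## Interface

Orientations are given as a 3x3 rotation matrix whose columns are the frame's x, y, z axes.
In Python, from plant import arm, optics, job_done gives the robot as it stands.
- The arm moves only by the shell command python3 -m pendant 'ROWS'. ROWS is JSON, a list that holds one entry, the list of rows, each a list of 5 numbers: the shift along the tool's x, y, z scaled (see below), then the turn about the tool's z scaled (see below), then the finger opening in mm, from 0 to 85.4. A call has 1 to 12 rows; each row is the pose to reach, as a shift and turn from the pose commanded when the call began, along the tool's axes at that moment; what a row does not reach only later rows make up. The controller multiplies each number of a shift by 500 mm and each number of a turn by 60 degrees. A row lasts 1/8 s, in which the tool goes at most 62.5 mm and 10.7 degrees, less where a joint would pass 70% of its speed; a pose out of reach is approached as far as the arm can. A call with a number of a shift or a turn outside -1 to 1 is refused whole. A call with a gripper value outside its range is refused whole. The fingers move at their own pace and stop on an object; the grip force is fixed at half the most. Time passes only in rows, so rows that repeat a pose let the fingers close. It gives the time, the measured TCP pose, the force, the opening and the grip force at its end, in the units of the state.
- arm.observe(): the state, without advancing time (a new reading comes with each control period).
- optics.get_image(name): name is "scene" or "top"; returns the picture (384x512x3 uint8, red, green, blue); there is no depth.
- optics.camera_info(name): a dict with "K" (3x3 intrinsics, pixels), "origin" and "rotation" of the camera in the world. Camera axes: x right, y up, looking along -z (the intrinsics and any distortion apply to the point x, -y, -z); pixel columns grow to the right and rows downward; lengths in m; the calibration is good to about 2 mm. A picture is of the moment at which its call begins. camera_info takes no time and is no camera call.
- job_done(): hands the job in; it is judged then, once.
The state is a dict: "time_s": time; "joint_positions": joint angles; "qd": joint speeds; "effort": joint torques, N m; "ee_pos": TCP position; "orientation": TCP orientation; "ft_force": force on the tool from outside, world axes, zero at the start; "wrist_torque": the same for the moment, N m; "grip_width": opening from 0.0 (shut) to 1.0 (fully open); "grip_force": force on a finger pad.
Only numpy, scipy, OpenCV 4.12 (cv2) and the standard library are available. Lean on these libraries where they do the work, as an engineer would, in place of code of your own. Each camera call takes 0.05 s, during which the arm holds its last target. There are 200 camera calls.

## Task

Pick up the hand scanner from its blue mat and aim its window straight down at the bar code of the carton whose label has orange ends, about 5 cm above it, level and with the scan line running across all the bars; hold it still there for two seconds without touching the carton. Then lay the scanner back flat on the middle of its mat, along it, and let go. Leave both cartons where they stand.

Things in the scene. Friction and masses are not known exactly. Their poses are not given: they have to be found in the camera images.
- scanner_grip (a point): Centre of the loose hand scanner (160 g, 160 long, 36 high), 18 above its flat underside, near its balance point; grip here across the handle. x runs from handle to head, z up out of its top (orange button). Grey handle: 30 wide, 34 high, from 80 behind this point to 30 ahead; black head: 54 wide, from 30 to 80 ahead. (All in mm.)
- scanner_window (a point): Centre of the reading window in the underside of the scanner's black head: 56 mm ahead (+x) of scanner_grip and 18 mm below it, same axes. The window looks along -z; the scan line runs along y, across the head (a thin red stripe on top of the head marks it).
- barcode_orange (a point): Centre of the bar code to scan, on top of a loose white and teal carton, 64 (x) by 96 (y) by 58 mm high, with a white 50 x 84 mm label with orange ends. The point is the middle of the carton's top, 59 mm above the worktop. The bars run along x; the code's length (49 mm, across the bars) runs along y; z is up.
- barcode_green (a point): The same point with the same axes on the other carton, alike but with green label ends: a bystander, not to be scanned or moved.
- mat: The scanner's blue mat, 210 (x) by 110 (y) by 4 mm thick, fixed on the worktop. Origin at the centre of its underside, x along its length, z up. The scanner starts on it, roughly along it, head towards the mat's +x. Mat and cartons may change places with one another.
Mind the look-alikes: they are no part of the job. Leave any pink look-alike of the part that bears barcode_orange alone.

How it is judged (in metres and radians):
On the way:
1. for 1 s the still scanner's window is within 20 mm sideways of the orange code's centre, 20 to 90 mm above it, level within 11 degrees, scan line square to the bars within 20 degrees (horizontal distance between scanner_window and barcode_orange below 0.02 m and z of scanner_window in the frame of barcode_orange between 0.02 and 0.09 m and angle between scanner_window's own z axis and vertical below 0.2 rad and angle between the y axis of scanner_window and the y axis of barcode_orange, either way round below 0.35 rad and linear speed of scanner below 0.03 m/s and angular speed of scanner below 0.3 rad/s), for 1 s.
At the end, for the whole second after the job is handed in: The scan done, the scanner lies flat, right way up and at rest on the mat, its centre within 35 mm of the mat's centre and within 20 degrees of the mat's length (either way round); both cartons are within 20 mm of where they started (horizontal distance between scanner_grip and mat below 0.035 m and z of scanner_grip in the frame of mat between 0.016 and 0.028 m and angle between scanner_grip's own z axis and vertical below 0.1 rad and angle between the x axis of scanner_grip and the x axis of mat, either way round below 0.35 rad and linear speed of scanner below 0.02 m/s and distance of each of barcode_orange, barcode_green from where it was at the start of the episode below 0.02 m); the robot touches nothing.
It fails at once if the scanner presses on the carton being scanned or on the other one (contact force between scanner and carton_orange above 1 N or contact force between scanner and carton_green above 1 N).
It fails at once if a carton is pushed away from its place (distance of any of barcode_orange, barcode_green from where it was at the start of the episode above 0.03 m).
It also fails if it takes over 51 s, if anything falls off the work surface, if the arm or the gripper's body presses on something with over 40 N, if the wrist force passes 120 N, or if a joint passes its speed limit or range.

## Working session

There is one attempt and no reset: what is moved stays moved. The work goes in short steps, Python scripts to look and compute and a shell command to move; the robot and the scene stay as the last step left them, time stands still between calls to the robot, and variables do not carry over. Pictures are saved under pics/ and viewed, at most 11 in all, crops included, and the job is handed in when it is done.

```bash
mkdir -p pics; python3 - <<'E'
from plant import arm, optics
import cv2,numpy as np
s=arm.observe(); print(s['time_s'],s['ee_pos'],s['orientation'])
for n in('scene','top'):
    c=optics.camera_info(n); print(n,c)
    cv2.imwrite(f'pics/{n}0.png',optics.get_image(n)[...,::-1])
E
```

```text
0.0 [ 0.23425595 -0.52484565  0.22034638] [[ 9.13159299e-01  4.07602618e-01 -4.46898544e-04]
 [ 4.07602862e-01 -9.13158826e-01  9.29839109e-04]
 [-2.90844950e-05 -1.03124835e-03 -9.99999468e-01]]
scene {'K': array([[495.85942707,   0.        , 249.49348238],
       [  0.        , 495.85942707, 180.47910761],
       [  0.        ,   0.        ,   1.        ]]), 'origin': array([-0.06715928,  1.07807846,  0.78672277]), 'rotation': array([[-0.89126068,  0.21044077, -0.40170771],
       [-0.45292801, -0.45721066,  0.76538528],
       [-0.02259678,  0.86410248,  0.5028084 ]])}
top {'K': array([[356.23663667,   0.        , 258.90592567],
       [  0.        , 356.23663667, 185.76513299],
       [  0.        ,   0.        ,   1.        ]]), 'origin': array([0.44082903, 0.01004331, 1.0590705 ]), 'rotation': array([[ 0.023419  ,  0.99618608, -0.08405262],
       [-0.99971675,  0.0236924 ,  0.00225657],
       [ 0.00423937,  0.08397596,  0.99645876]])}
```

View pics/top0.png

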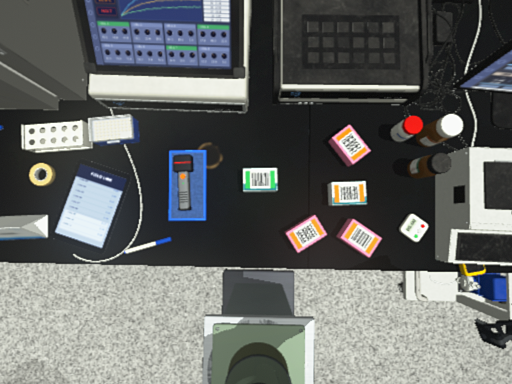

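View pics/scene0.png

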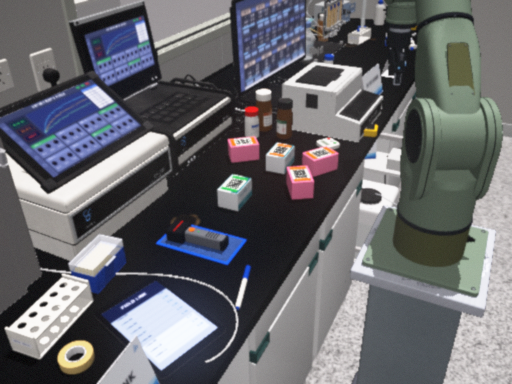

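The top view shows the mat at about (187,185) with the scanner head up. The green-ended carton is at (259,180) and the teal and orange-ended one at (348,193), with pink look-alikes around it. I'll measure these by colour masks.

```bash
cat > h.py <<'E'
import numpy as np,cv2
from plant import arm,optics
def ray(n,uv,z):
    c=optics.camera_info(n);uv=np.atleast_2d(np.float64(uv))
    d=np.linalg.inv(c['K'])@np.c_[uv,np.ones(len(uv))].T
    d=(c['rotation']@(d*[[1],[-1],[-1]])).T
    return c['origin']+d*((z-c['origin'][2])/d[:,2])[:,None]
def mask(im,roi,lo,hi):
    h=cv2.cvtColor(im,cv2.COLOR_RGB2HSV);m=cv2.inRange(h,lo,hi)
    k=np.zeros_like(m);x0,y0,x1,y1=roi;k[y0:y1,x0:x1]=255
    return m&k
def rect(m,n,z):
    "min-area rectangle of mask, on plane z: centre xy, (long,short) mm, long-axis angle deg"
    p=cv2.findNonZero(m)[:,0]
    w=ray(n,p,z)[:,:2]
    (c,s,a)=cv2.minAreaRect(np.float32(w*1000))
    if s[0]<s[1]: a+=90;s=s[::-1]
    return np.round(np.array(c)/1000,4),np.round(s,0),round((a+90)%180-90,1),len(p)
E
python3 - <<'E'
from h import *
im=optics.get_image('top')
print('mat',rect(mask(im,(150,130,225,235),(100,120,60),(125,255,255)),'top',.004))
print('orange ends',rect(mask(im,(322,174,374,212),(8,120,100),(22,255,255)),'top',.059))
print('green ends',rect(mask(im,(235,160,285,200),(45,100,60),(80,255,255)),'top',.059))
for nm,r in(('o',(324,174,372,212)),('g',(235,160,285,200))):
    print(nm,'label',rect(mask(im,r,(0,0,150),(179,70,255)),'top',.059))
print('handle button',rect(mask(im,(150,130,225,235),(5,120,100),(22,255,255)),'top',.040))
print('red',rect(mask(im,(165,140,205,200),(0,150,60),(4,255,255)),'top',.040))
g=mask(im,(165,140,205,220),(0,0,50),(179,80,255));print('grey',rect(g,'top',.038))
a=cv2.resize(im[140:225,165:210],None,fx=7,fy=7,interpolation=0);b=cv2.resize(im[165:225,320:380],None,fx=7,fy=7,interpolation=0)
b=cv2.copyMakeBorder(b,0,a.shape[0]-b.shape[0],0,0,0)
cv2.imwrite('pics/crop1.png',np.hstack([a,b])[...,::-1])
E
```

```text
mat (array([0.5279, 0.2217]), array([215., 114.]), 2.1, 2014)
orange ends (array([ 0.5109, -0.2454]), array([81., 48.]), -86.4, 134)
green ends (array([0.543 , 0.0051]), array([85., 48.]), -88.6, 141)
o label (array([ 0.5123, -0.2452]), array([98., 63.]), -86.3, 531)
g label (array([0.5445, 0.0052]), array([96., 62.]), -88.6, 523)
handle button (array([0.5873, 0.2051]), array([102.,  13.]), -32.9, 24)
red (array([0.5905, 0.2312]), array([46.,  4.]), -84.2, 26)
grey (array([0.5495, 0.2028]), array([181.,  98.]), 10.9, 606)
```

View pics/crop1.png

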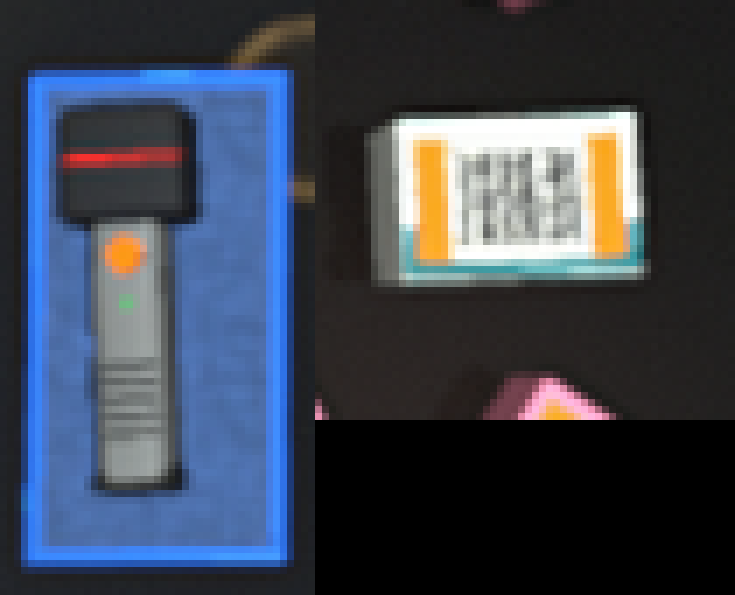

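The crop shows the red stripe at (182.4,162.4), the button at (182.7,176.4) and the handle end at (184,208). The label and code sit along world y. Next I'll compute the scanner pose and the first moves.

```bash
cat >> h.py <<'E'
def delta(xyz,heading):
    "row numbers to bring TCP to xyz with tool x at heading (deg)"
    s=arm.observe();R=np.array(s['orientation']);d=R.T@(np.array(xyz)-s['ee_pos'])
    h=np.degrees(np.arctan2(R[1,0],R[0,0]))
    return np.round(d/.5,4),'turn',round(-(heading-h)/60,4),'h',round(h,2)
E
python3 - <<'E'
from h import *
pts=np.array([[122,157],[124,255],[127,303],[131.5,470]])/7+[165,140]-.5
w=np.vstack([ray('top',pts[:1],.040),ray('top',pts[1:],.038)]);print(w.round(4))
l=w[0]-w[3];print('len',np.linalg.norm(l[:2]))
p=np.polyfit(w[:,0],w[:,1],1);a=np.arctan(p[0]);print('heading',np.degrees(a))
g=w[0,:2]-.056*np.array([np.cos(a),np.sin(a)]);print('grip',g)
print(delta([.45,-.25,.22],5));
s=arm.observe();R=s['orientation']
print(R.T@np.array([.45-.234,.275,0])/.5, R.T@(np.r_[g,.15]-[.45,-.25,.22])/.5)
# second view: stripe from scene
im=optics.get_image('scene')
for r,z in(((150,210,250,265),.04),):
    m=mask(im,r,(0,150,60),(4,255,255));print('scene red',rect(m,'scene',z))
    m=mask(im,r,(100,150,60),(125,255,255));print('scene mat',rect(m,'scene',.004))
m=mask(im,(262,138,296,172),(8,120,100),(22,255,255));print('scene orange',rect(m,'scene',.059))
E
```

```text
[[0.5905 0.2313 0.04  ]
 [0.5501 0.2292 0.038 ]
 [0.5303 0.2272 0.038 ]
 [0.4619 0.2225 0.038 ]]
len 0.12887497150123126
heading 3.993445921949349
grip [0.53462551 0.22742694]
(array([ 0.618 , -0.3262,  0.0012]), 'turn', np.float64(0.3175), 'h', np.float64(24.05))
[ 6.18652910e-01 -3.26178653e-01  2.50436334e-04] [ 0.54372305 -0.80285759  0.14062988]
scene red (array([0.5934, 0.2179]), array([25.,  2.]), -88.0, 6)
scene mat (array([0.5095, 0.2187]), array([261., 121.]), 1.6, 1212)
scene orange (array([ 0.4933, -0.2127]), array([182.,  70.]), -61.4, 64)
```

```bash
python3 -m pendant '[[[0.62,-0.326,0,0.334,85],[0.62,-0.326,0,0.334,85],[0.62,-0.326,0,0.334,85],[0.62,-0.326,0,0.334,85],[0.62,-0.326,0,0.334,85],[0.62,-0.326,0,0.334,85],[0.62,-0.326,0,0.334,85],[0.62,-0.326,0,0.334,85]]]'; python3 -c "
from h import *
print(delta([.5346,.2274,.13],4))"
```

```text
time_s: 1.2
ee_pos: [0.4505, -0.2505, 0.2208]
orientation: [[0.998, 0.069, -0.0], [0.069, -0.998, -0.0], [-0.0, 0.0, -1.0]]
ft_force: [0.3, -0.7, -0.0]
grip_width: 0.996
grip_force: 0.0
(array([ 0.2342, -0.942 ,  0.1812]), 'turn', np.float64(-0.0004), 'h', np.float64(3.97))
```

Clean motion. Now above the scanner.

```bash
python3 -m pendant '[[[0.234,-0.942,0.18,0,85],[0.234,-0.942,0.18,0,85],[0.234,-0.942,0.18,0,85],[0.234,-0.942,0.18,0,85],[0.234,-0.942,0.18,0,85],[0.234,-0.942,0.18,0,85],[0.234,-0.942,0.18,0,85],[0.234,-0.942,0.18,0,85],[0.234,-0.942,0.18,0,85],[0.234,-0.942,0.18,0,85]]]'; python3 -c "
from h import *
print(delta([.5346,.2274,.030],4))
cv2.imwrite('pics/s1.png',cv2.resize(optics.get_image('scene')[170:290,110:290],None,fx=4,fy=4)[...,::-1])"
```

```text
time_s: 2.45
ee_pos: [0.5352, 0.2264, 0.1309]
orientation: [[0.998, 0.068, 0.0], [0.068, -0.998, -0.001], [0.0, 0.001, -1.0]]
ft_force: [0.3, 0.1, 0.3]
grip_width: 0.999
grip_force: 0.0
(array([-0.001 , -0.0023,  0.2017]), 'turn', np.float64(-0.0016), 'h', np.float64(3.91))
```

View pics/s1.png

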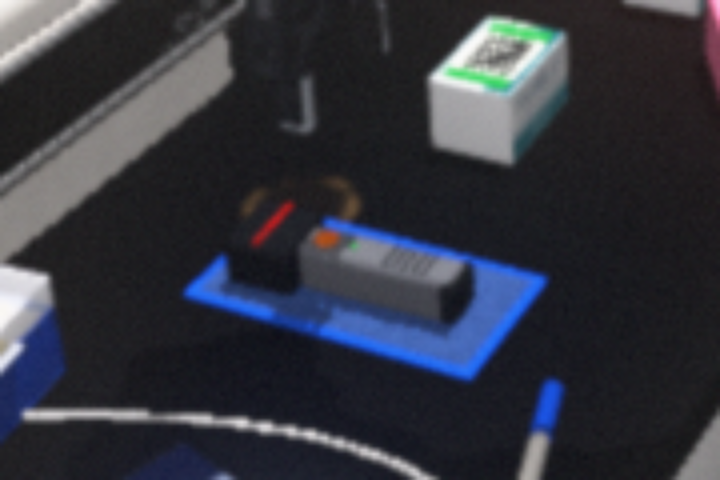

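```bash
python3 -c "
from h import *
c=optics.camera_info('scene')
for P in ([.535,.226+.0425,.122],[.535,.226-.0425,.122],[.535,.226,.04]):
    d=c['rotation'].T@(np.array(P)-c['origin']);u=c['K']@(d*[1,-1,-1]);u=u[:2]/u[2];print((u-[110,170])*4)"
```

```text
[300.90533606 170.50391519]
[374.73397784 102.73219365]
[348.81042641 243.37694334]
```

```bash
python3 -c "
from h import *
im=cv2.imread('pics/s1.png')[0:320,180:480];im=(255*(im/255.)**.4).astype(np.uint8)
cv2.imwrite('pics/s1b.png',cv2.resize(im,None,fx=1.8,fy=1.8))"
```

```text
(no output)
```

View pics/s1b.png

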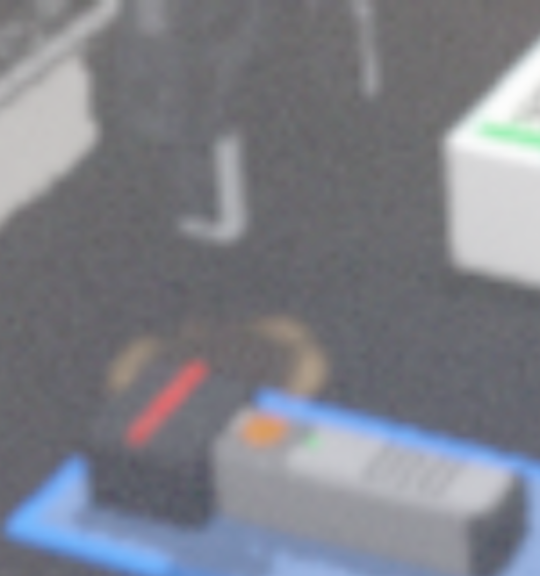

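The lit finger edges sit higher than projected, so I'll descend partway and check.

```bash
python3 -m pendant '[[[-0.001,-0.002,0.1,0,85],[-0.001,-0.002,0.14,0,85],[-0.001,-0.002,0.14,0,85],[-0.001,-0.002,0.14,0,85]]]'; python3 -c "
from h import *
print(delta([.5346,.2274,.030],4))
im=optics.get_image('scene')[180:270,130:250];im=(255*(im/255.)**.5).astype(np.uint8)
cv2.imwrite('pics/s2.png',cv2.resize(im,None,fx=6,fy=6)[...,::-1])"
```

```text
time_s: 3.0
ee_pos: [0.5349, 0.2285, 0.0621]
orientation: [[0.998, 0.069, 0.001], [0.069, -0.998, 0.0], [0.001, -0.0, -1.0]]
ft_force: [-0.0, -0.6, 1.1]
grip_width: 0.998
grip_force: 0.0
(array([-0.0009,  0.0022,  0.0641]), 'turn', np.float64(-0.0009), 'h', np.float64(3.94))
```

View pics/s2.png

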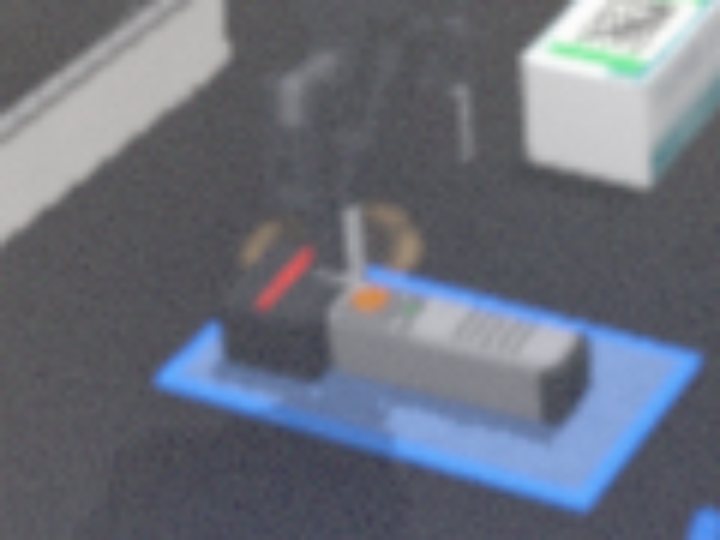

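```bash
python3 -c "
from h import *
for z in(.04,.053,.066,.08): print(z,ray('scene',[[188.3,225.8],[207.2,205.8]],z).round(4)[:,:2].tolist())
im=optics.get_image('top')[130:235,150:230];im=(255*(im/255.)**.5).astype(np.uint8)
cv2.imwrite('pics/t2.png',cv2.resize(im,None,fx=5,fy=5)[...,::-1])"
```

```text
0.04 [[0.568, 0.217], [0.5727, 0.1143]]
0.053 [[0.5569, 0.2319], [0.5615, 0.1311]]
0.066 [[0.5458, 0.2469], [0.5504, 0.1479]]
0.08 [[0.5339, 0.2631], [0.5384, 0.166]]
```

View pics/t2.png

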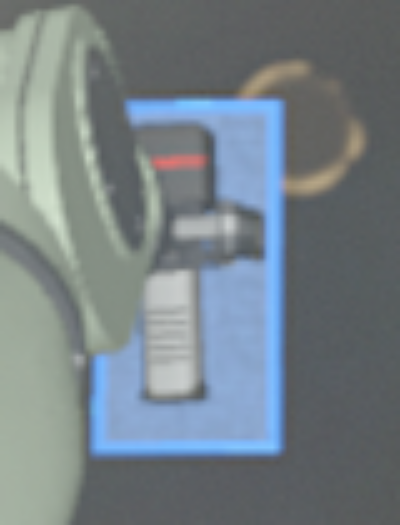

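The lit edge triangulates to x=0.535 and z≈0.08, so the gripper is over the grip point and the dark tips hang below that edge. Descending and closing.

```bash
python3 -m pendant '[[[-0.001,0.002,0.03,0,85],[-0.001,0.002,0.05,0,85],[-0.001,0.002,0.064,0,85],[-0.001,0.002,0.064,0,85],[-0.001,0.002,0.064,0,60],[-0.001,0.002,0.064,0,40],[-0.001,0.002,0.064,0,20],[-0.001,0.002,0.064,0,20],[-0.001,0.002,0.064,0,20],[-0.001,0.002,0.064,0,20],[-0.001,0.002,0.064,0,20],[-0.001,0.002,0.064,0,20]]]'
```

```text
time_s: 4.6
ee_pos: [0.5338, 0.2281, 0.0288]
orientation: [[0.998, 0.07, -0.0], [0.07, -0.998, 0.0], [-0.0, -0.0, -1.0]]
ft_force: [-0.7, -0.7, -0.4]
grip_width: 0.238
grip_force: 0.0
```

The opening is 20 mm with no grip force, which is narrower than the handle. I'll look.

```bash
python3 -c "
from h import *
f=lambda im:(255*(im/255.)**.5).astype(np.uint8)
a=cv2.resize(f(optics.get_image('scene')[190:270,140:250]),(550,400));b=cv2.resize(f(optics.get_image('top')[135:225,165:215]),(222,400))
cv2.imwrite('pics/s3.png',np.hstack([a,b])[...,::-1])"
```

```text
(no output)
```

View pics/s3.png

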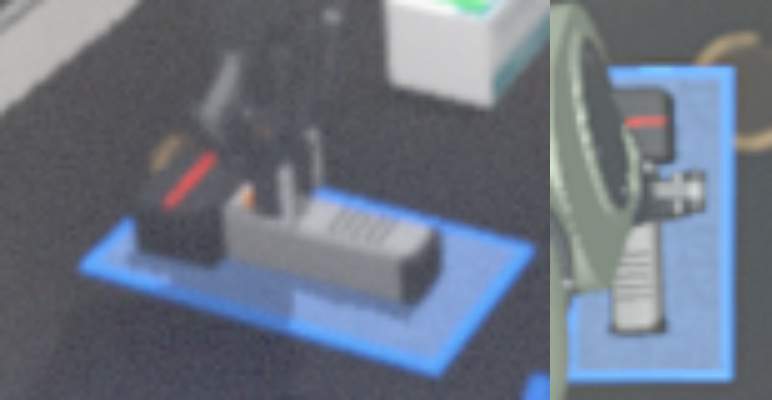

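The fingers closed just above the handle: the tips are at z≈0.04 while the reported TCP is 0.029. Both views agree that the real tips are about 32 mm higher than the nominal geometry gives. I'll open, go 26 mm lower watching the force, and close again.

```bash
python3 -m pendant '[[[0,0,0,0,85],[0,0,0,0,85],[0,0,0,0,85],[0,0,0,0,85],[0,0,0,0,85],[0,0,0.02,0,85],[0,0,0.04,0,85],[0,0,0.052,0,85],[0,0,0.052,0,85]]]'
```

```text
time_s: 5.82
ee_pos: [0.5335, 0.228, 0.0022]
orientation: [[0.998, 0.07, -0.001], [0.07, -0.998, -0.0], [-0.001, 0.0, -1.0]]
ft_force: [0.2, -0.1, 0.3]
grip_width: 0.995
grip_force: 0.0
```

```bash
python3 -m pendant '[[[0,0,0,0,60],[0,0,0,0,40],[0,0,0,0,20],[0,0,0,0,20],[0,0,0,0,20],[0,0,0,0,20],[0,0,0,0,20],[0,0,0,0,20]]]'
```

```text
time_s: 6.82
ee_pos: [0.5339, 0.2282, 0.0032]
orientation: [[0.998, 0.07, 0.0], [0.07, -0.998, 0.0], [0.0, -0.0, -1.0]]
ft_force: [-0.7, 0.2, 6.1]
grip_width: 0.339
grip_force: 60.3
```

Gripped: 29 mm at 60 N. Lifting.

```bash
python3 -m pendant '[[[0,0,-0.03,0,20],[0,0,-0.09,0,20],[0,0,-0.15,0,20],[0,0,-0.21,0,20],[0,0,-0.23,0,20],[0,0,-0.23,0,20]]]'; python3 -c "
from h import *
f=lambda im:(255*(im/255.)**.5).astype(np.uint8)
a=cv2.resize(f(optics.get_image('scene')[150:270,130:270]),(560,480))
cv2.imwrite('pics/s4.png',a[...,::-1])
h=np.radians(3.6);g=np.array([.511,-.2454])-.056*np.array([np.cos(h),np.sin(h)]);print(g)
print(delta([*g,.108],3.6))"
```

```text
time_s: 7.58
ee_pos: [0.5338, 0.2282, 0.1181]
orientation: [[0.998, 0.07, 0.0], [0.07, -0.998, 0.0], [0.0, -0.0, -1.0]]
ft_force: [0.5, -0.0, -2.5]
grip_width: 0.339
grip_force: 59.6
[ 0.4551105  -0.24891627]
(array([-0.2232,  0.9407,  0.0188]), 'turn', np.float64(0.0069), 'h', np.float64(4.02))
```

View pics/s4.png

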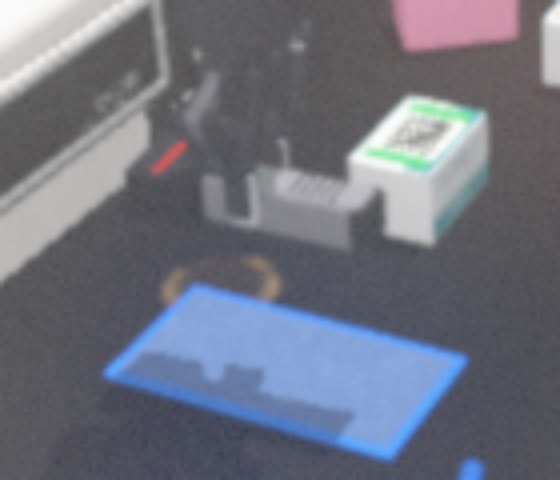

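The scanner is lifted and level: stripe at (168,158), handle intact, mat empty below. Carrying it over to the orange carton at this height.

```bash
python3 -m pendant '[[[-0.02,0.08,0,0,20],[-0.05,0.18,0,0,20],[-0.07,0.28,0,0,20],[-0.09,0.38,0,0,20],[-0.12,0.48,0,0,20],[-0.14,0.58,0,0,20],[-0.16,0.68,0,0.005,20],[-0.19,0.78,0,0.007,20],[-0.21,0.87,0,0.007,20],[-0.223,0.93,0,0.007,20],[-0.223,0.941,0,0.007,20],[-0.223,0.941,0,0.007,20]]]'; python3 - <<'E'
from h import *
T,S=optics.get_image('top'),optics.get_image('scene')
f=lambda im:(255*(im/255.)**.5).astype(np.uint8)
cv2.imwrite('pics/s5.png',np.hstack([cv2.resize(f(T[140:240,310:390]),(384,480)),cv2.resize(f(S[110:200,240:320]),(416,480))])[...,::-1])
print(delta([.4551,-.2489,.108],3.6))
E
```

```text
time_s: 9.12
ee_pos: [0.4553, -0.2485, 0.1171]
orientation: [[0.998, 0.063, -0.001], [0.063, -0.998, 0.001], [-0.001, -0.001, -1.0]]
ft_force: [-0.0, 0.2, -2.0]
grip_width: 0.333
grip_force: 59.8
(array([-0.0011,  0.0021,  0.0188]), 'turn', np.float64(0.0011), 'h', np.float64(3.67))
```

View pics/s5.png

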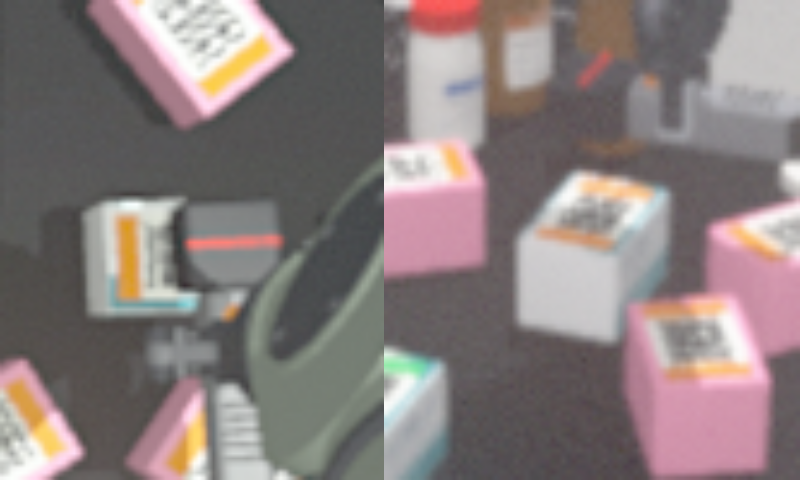

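Top view: stripe at (359,190.4). Scene view: stripe at (280.8,123.1). Triangulating both to check the window.

```bash
python3 - <<'E'
from h import *
def cen(n,roi):
    m=mask(optics.get_image(n),roi,(0,150,60),(5,255,255))|mask(optics.get_image(n),roi,(175,150,60),(179,255,255))
    p=cv2.findNonZero(m)[:,0];return p.mean(0),len(p),m
t,nt,mt=cen('top',(346,184,372,197));s,ns,_=cen('scene',(274,116,288,130));print(t,nt,s,ns)
o={n:optics.camera_info(n)['origin'] for n in('top','scene')}
D=[];O=[]
for n,u in(('top',t),('scene',s)):
    d=ray(n,u,0)[0]-o[n];D.append(d/np.linalg.norm(d));O.append(o[n])
A=np.c_[D[0],-D[1]];k=np.linalg.lstsq(A,O[1]-O[0],rcond=None)[0]
a,b=O[0]+k[0]*D[0],O[1]+k[1]*D[1];print(a,b,'gap',np.linalg.norm(a-b));P=(a+b)/2
print('stripe',P,'angle/rect',rect(mt,'top',P[2]),'err to code xy',np.array([.511,-.2454])-P[:2])
E
```

```text
[358.13157895 189.84210526] 38 [280.15384615 121.92307692] 13
[ 0.51233001 -0.2437101   0.15938949] [ 0.51225969 -0.24374263  0.15939308] gap 7.756472298651105e-05
stripe [ 0.51229485 -0.24372637  0.15939129] angle/rect (array([ 0.5124, -0.2435]), array([51.,  4.]), -84.2, 38) err to code xy [-0.00129485 -0.00167363]
```

The window is 64 mm above the code and about 2 mm off sideways. I'll lower 12 mm, trim, and hold.

```bash
python3 -m pendant '[[[-0.003,0.003,0.012,0.01,20],[-0.003,0.003,0.024,0.02,20],[-0.003,0.003,0.024,0.02,20],[-0.003,0.003,0.024,0.02,20],[-0.003,0.003,0.024,0.02,20],[-0.003,0.003,0.024,0.02,20],[-0.003,0.003,0.024,0.02,20],[-0.003,0.003,0.024,0.02,20],[-0.003,0.003,0.024,0.02,20],[-0.003,0.003,0.024,0.02,20],[-0.003,0.003,0.024,0.02,20],[-0.003,0.003,0.024,0.02,20]]]'; python3 -m pendant '[[[0,0,0,0,20],[0,0,0,0,20],[0,0,0,0,20],[0,0,0,0,20],[0,0,0,0,20],[0,0,0,0,20],[0,0,0,0,20],[0,0,0,0,20],[0,0,0,0,20],[0,0,0,0,20]]]'; python3 -c "
from h import *
# scanner grip sits at TCP to ~1 mm; mat centre, mat heading 2.1
print(delta([.5279,.2217,.118],2.1)); s=arm.observe();print(s['time_s'],np.abs(s['qd']).max())"
```

```text
time_s: 10.92
ee_pos: [0.454, -0.2506, 0.1058]
orientation: [[0.999, 0.042, -0.0], [0.042, -0.999, 0.0], [-0.0, -0.0, -1.0]]
ft_force: [0.5, -0.1, -1.7]
grip_width: 0.339
grip_force: 59.8
time_s: 12.18
ee_pos: [0.454, -0.2506, 0.1058]
orientation: [[0.999, 0.042, -0.0], [0.042, -0.999, 0.0], [-0.0, -0.0, -1.0]]
ft_force: [-0.4, -0.1, -1.6]
grip_width: 0.338
grip_force: 59.8
(array([ 0.187 , -0.9377, -0.0244]), 'turn', np.float64(0.0048), 'h', np.float64(2.39))
12.175 0.0936395210026912
```

Held for about 2.8 s. Lifting and returning over the mat.

```bash
python3 -m pendant '[[[0,0,-0.024,0,20],[0.02,-0.09,-0.024,0,20],[0.04,-0.19,-0.024,0,20],[0.06,-0.29,-0.024,0,20],[0.08,-0.39,-0.024,0,20],[0.1,-0.49,-0.024,0,20],[0.12,-0.59,-0.024,0,20],[0.14,-0.69,-0.024,0,20],[0.16,-0.79,-0.024,0,20],[0.18,-0.88,-0.024,0,20],[0.187,-0.938,-0.024,0.005,20],[0.187,-0.938,-0.024,0.005,20]]]'; python3 -c "
from h import *
print(delta([.5279,.2217,.0035],2.1))"
```

```text
time_s: 13.68
ee_pos: [0.5275, 0.2243, 0.1183]
orientation: [[0.999, 0.04, 0.0], [0.04, -0.999, 0.001], [0.0, -0.001, -1.0]]
ft_force: [0.0, -1.3, -1.8]
grip_width: 0.344
grip_force: 59.9
(array([0.0006, 0.0056, 0.2296]), 'turn', np.float64(0.0029), 'h', np.float64(2.28))
```

```bash
python3 -m pendant '[[[0,0.005,0.06,0,20],[0,0.005,0.12,0,20],[0,0.005,0.17,0,20],[0,0.005,0.2,0,20],[0,0.005,0.215,0,20],[0,0.005,0.222,0,20],[0,0.005,0.226,0,20],[0,0.005,0.228,0,20],[0,0.005,0.229,0,20],[0,0.005,0.229,0,20]]]'
```

```text
time_s: 14.92
ee_pos: [0.528, 0.2194, 0.0034]
orientation: [[0.999, 0.036, 0.0], [0.036, -0.999, 0.0], [0.0, -0.0, -1.0]]
ft_force: [0.9, 0.1, -2.4]
grip_width: 0.339
grip_force: 60.0
```

The wrist still carries the weight, so I'll ease down a bit more before releasing.

```bash
python3 -m pendant '[[[0,0,0.001,0,20],[0,0,0.002,0,20],[0,0,0.002,0,20]]]'
```

```text
time_s: 15.3
ee_pos: [0.528, 0.2194, 0.0032]
orientation: [[0.999, 0.036, 0.0], [0.036, -0.999, 0.0], [0.0, -0.0, -1.0]]
ft_force: [-5.8, -0.6, 17.6]
grip_width: 0.338
grip_force: 62.4
```

Firm contact (17 N). Opening gently, then rising.

```bash
python3 -m pendant '[[[0,0,-0.001,0,36],[0,0,-0.001,0,45],[0,0,-0.001,0,60],[0,0,-0.001,0,85],[0,0,-0.001,0,85],[0,0,-0.001,0,85],[0,0,-0.03,0,85],[0,0,-0.1,0,85],[0,0,-0.2,0,85],[0,0,-0.3,0,85],[0,0,-0.3,0,85],[0,0,-0.3,0,85]]]'; python3 -c "
from h import *
T=optics.get_image('top');S=optics.get_image('scene')
r=(150,130,225,235)
print('mat',rect(mask(T,r,(100,120,60),(125,255,255)),'top',.004))
print('red',rect(mask(T,(165,140,215,200),(0,150,60),(4,255,255)),'top',.040))
f=lambda im:(255*(im/255.)**.6).astype(np.uint8)
cv2.imwrite('pics/s6.png',np.hstack([cv2.resize(f(T[130:240,150:390]),None,fx=2,fy=2),cv2.resize(f(S[200:270,150:255]),(315,220))])[...,::-1])
print('o',rect(mask(T,(322,174,374,212),(8,120,100),(22,255,255)),'top',.059),'g',rect(mask(T,(235,160,285,200),(45,100,60),(80,255,255)),'top',.059))"
```

```text
time_s: 16.8
ee_pos: [0.5278, 0.2194, 0.1527]
orientation: [[0.999, 0.037, 0.0], [0.037, -0.999, 0.0], [0.0, -0.0, -1.0]]
ft_force: [1.0, 0.2, -0.0]
grip_width: 0.998
grip_force: 0.0
mat (array([0.5279, 0.221 ]), array([215., 112.]), 2.1, 1548)
red (array([0.5833, 0.2208]), array([49.,  3.]), -88.6, 26)
o (array([ 0.5109, -0.2455]), array([81., 48.]), -86.4, 132) g (array([0.543 , 0.0051]), array([85., 48.]), -88.6, 141)
```

View pics/s6.png

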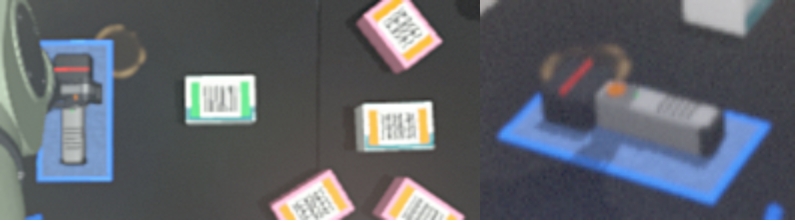

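The scanner lies flat in the middle of the mat and along it, with the stripe at (0.583, 0.221) as expected. Both cartons are unmoved and the gripper is clear above.

```bash
python3 -c "
from plant import job_done
print(job_done())"
```

```text
the job is handed in; nothing more can be done
None
```

I held the scanner level about 5 cm above the orange carton's code for about 2.8 s and laid it back flat on the middle of its mat. In the last camera check both cartons had not moved. I handed the job in after about 17 s; no verdict came back.

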